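Cull the bad frame sides into the scrap bay

TASK

Of the four wooden frame sides lying in a row on the bench, one was cut too short and one has a corner broken out of its end. Slide these two rejects along the bench, without lifting them, until each lies flat and wholly inside the fenced scrap bay. Leave the two sound sides and everything else on the bench where they lie.

Things in the scene. Friction and masses are not known exactly. Their poses are not given: they have to be found in the camera images.
- side_a: Sound pale wooden frame side, to be left: plain bar 160 mm long, both ends square, 34 mm wide, 24 mm high, about 110 g, lying flat along its own y, a 13 mm wide, 4 mm deep groove along its top. Origin: centre of length and width, on the underside. At the start its +y end points to the bay (within 5 degrees of the bay's y).
- side_b: Sound pale wooden frame side, to be left: plain bar 160 mm long, both ends square, 34 mm wide, 24 mm high, about 110 g, lying flat along its own y, a 13 mm wide, 4 mm deep groove along its top. Origin: centre of length and width, on the underside. At the start its +y end points to the bay (within 5 degrees of the bay's y).
- side_short: Reject: pale wooden frame side cut too short, 120 mm long instead of 160, both ends square, 34 mm wide, 24 mm high, about 80 g, lying flat along its own y, a 13 mm wide, 4 mm deep groove along its top. Origin: centre of length and width, on the underside. At the start its +y end points to the bay (within 5 degrees of the bay's y).
- side_broken: Reject: pale wooden frame side 160 mm long; over the last 50 mm at its +y end only a 10 mm wide tongue on its -x side is left; -y end square; 34 mm wide, 24 mm high, about 110 g, lying flat along its own y, a 13 mm wide, 4 mm deep groove along its top. Origin: centre of length and width, on the underside. At the start its +y end points to the bay (within 5 degrees of the bay's y).
- bay: Scrap bay: 3 wooden battens 28 mm high, 22 mm thick, fixed round 300 (x) by 200 (y) mm of bare bench. Origin: middle of the open mouth, bench level. Its y points into the bay: mouth at y = 0, back batten's face y = 200, side battens' faces x = -150, 150 mm. The row of sides, 70 mm apart in any order, about 36 mm free between them, lies at y = -240 to -30 mm.
- frame: Bystander: finished wooden tray frame, 170 x 190 mm, 40 mm high, loose. Origin: centre of its underside.
- glue: Bystander: white glue bottle, 60 mm across, 150 mm high, standing loose. Origin: centre of its foot.
- screwdriver: Bystander: screwdriver 200 mm long with a red handle, lying loose along its x, handle to -x. Origin: middle of its underside.
- hammer: Bystander: hammer 280 mm long with a wooden handle, lying loose along its x, handle to -x. Origin: middle of its underside.
- side_a_head (a point): Middle line of side_a at its +y end, on the underside, 80 mm from its origin.
- side_a_tail (a point): Middle line of side_a at its -y end (the end away from the bay), on the underside, 80 mm from its origin.
- side_b_head (a point): Middle line of side_b at its +y end, on the underside, 80 mm from its origin.
- side_b_tail (a point): Middle line of side_b at its -y end (the end away from the bay), on the underside, 80 mm from its origin.
- side_short_head (a point): Middle line of side_short at its +y end, on the underside, 60 mm from its origin.
- side_short_tail (a point): Middle line of side_short at its -y end (the end away from the bay), on the underside, 60 mm from its origin.
- side_broken_head (a point): Middle line of side_broken at its +y end, on the underside, 80 mm from its origin.
- side_broken_tail (a point): Middle line of side_broken at its -y end (the end away from the bay), on the underside, 80 mm from its origin.

How it is judged:
At the end, for the whole second after the job is handed in: Both ends of both rejects are past the bay's mouth and between its battens; they lie flat on the bench (within 6 mm, 0.12 rad), at rest. Both ends of each sound side are within 25 mm of their start, frame, glue, screwdriver and hammer within 30 mm, and the bottle stands (y of side_short_head in the frame of bay between 0 and 0.205 m and x of side_short_head in the frame of bay between -0.155 and 0.155 m and y of side_short_tail in the frame of bay between 0 and 0.205 m and x of side_short_tail in the frame of bay between -0.155 and 0.155 m and height (world z) of each of side_short, side_broken below 0.006 m and angle between each of side_short, side_broken's own z axis and vertical below 0.12 rad and linear speed of each of side_short, side_broken below 0.01 m/s and y of side_broken_head in the frame of bay between 0 and 0.205 m and x of side_broken_head in the frame of bay between -0.155 and 0.155 m and y of side_broken_tail in the frame of bay between 0 and 0.205 m and x of side_broken_tail in the frame of bay between -0.155 and 0.155 m and distance of each of side_a_head, side_a_tail, side_b_head, side_b_tail from where it was at the start of the episode below 0.025 m and distance of each of frame, glue, screwdriver, hammer from where it was at the start of the episode below 0.03 m and angle between glue's own z axis and vertical below 0.15 rad); the robot touches nothing.
It fails at once if a reject is lifted off the bench (its middle more than 20 mm up) (height (world z) of any of side_short, side_broken above 0.02 m).
It fails at once if a sound side is moved more than 25 mm at either end (distance of any of side_a_head, side_a_tail, side_b_head, side_b_tail from where it was at the start of the episode above 0.025 m).
It fails at once if a bystander is moved more than 30 mm (distance of any of frame, glue, screwdriver, hammer from where it was at the start of the episode above 0.03 m).
It also fails if it takes over 51 s, if anything falls off the work surface, if the arm or the gripper's body presses on something with over 40 N, if the wrist force passes 120 N, or if a joint passes its speed limit or range.

ROBOT

A 7-joint arm with a two-finger parallel gripper is mounted at the origin on the work surface. World frame = base frame: x ahead of the robot, y to its left, z up, the work surface at z = 0. Lengths are in m, angles in rad, forces in N, time in s.
With the tool pointing down it reaches from about 0.4 to 0.9 m from the base axis. Payload 5.5 kg.
Tool frame: the origin (TCP) lies on the centre line of the jaws, within the pads' length; the fingertips stand robot.tip_extent ahead of it and the grasp point (between the pads) lies 11 mm behind it (robot.tip_extent is the distance from the TCP to the fingertips, in m); x points along the fingers, z is the direction in which the jaws open and shut, and the axes are right-handed (so a half turn about x gives the same grasp; the last joint's range is limited). The gripper opens to 92 mm and grips with 3 to 60 N. Pads are 19 mm wide; open, the fingers measure 130 mm over their backs; the gripper's body (75 mm by 190 mm) begins 47 mm behind the grasp point.
Start: joints at [-0.952, 0.501, -0.427, 1.55, 0.221, 1.138, -0.21], TCP at [0.226, 0.609, 0.235] pointing down, gripper open.
Joint ranges: [-2.88, 2.88], [-0.31, 2.03], [-1.54, 1.56], [0.2, 2.42], [-1.41, 4.55], [0.19, 2.02], [-2.57, 2.57]. Speed limits (rad/s): [2.57, 2.57, 3.14, 3.14, 3.14, 3.14, 3.14].

INTERFACE

Orientations are given as a rotation vector (axis times angle).
In Python, from workcell import robot, jaws, cams, cut_out, place_of gives the robot as it stands. Calls block until the motion is done:
- robot.movep(position, orientation): joint-space move of the TCP to a pose.
- robot.move_l(position, max_speed=0.15, rotation=None): straight line of the TCP; rotation=None keeps the orientation; max_speed is the mean speed in m/s.
- robot.goto_joints(angles): joint-space move.
- jaws.set_gripper(opening): finger opening in m; the grip force is fixed at half the most; returns when the fingers have stopped.
- robot.pause(seconds).
- robot.solve_ik(position, orientation): joint angles nearest the present ones, or None.
- robot.get_state(): the state.
- cams.grab_frame(name): name is "scene" or "top"; returns (picture, depth): 400x640x3 uint8, red, green, blue; 400x640 float32, m along the optical axis (not along the pixel's ray), 0 where there is no reading.
- cams.camera_info(name): a dict with "camera_matrix" (3x3 intrinsics, pixels), "R" (3x3) and "t" (3): a world point X has camera coordinates R X + t. Camera axes: x right, y down, z forward; pixel columns grow to the right and rows downward; lengths in m; the calibration is good to about 2 mm. A picture is of the moment at which its call begins. camera_info takes no time and is no camera call.
A pose or a line that the arm cannot do raises robot.IKError and nothing moves.
- robot.finish_job(): hands the job in, once; it reports no verdict.
Trained networks look in the newest picture that a camera, given by its name, has taken for a name from the list of things; names that differ only in an ending like _2 or _b are one class to them, and where a whole thing is asked for, a point or a joint stands for the part that bears it (a point fixed in the world has none). Each returns a list of dicts, best first, with "p" (0 to 1); they miss things now and then, are a little off and sometimes report something else, mostly with a low value. They report only what shows in the picture. A call takes as long as a camera call.
- cut_out(camera, query): "region" (400x640 bool, what is visible of it) and "box" ([left, top, right, bottom] in pixels, round what is visible of it).
- place_of(camera, query): "position" ([column, row] in pixels: a listed point, or the origin of a listed thing).
The state is a dict: "clock": time; "qpos": joint angles; "joint_vel": joint speeds; "tau": joint torques, N m; "tool_pos": TCP position; "eef_rot": TCP orientation; "force": force on the tool from outside, world axes, zero at the start; "torque": the same for the moment, N m; "opening": finger opening in m.
Only numpy, scipy, OpenCV 4.12 (cv2) and the standard library are available. Lean on these libraries where they do the work, as an engineer would, in place of code of your own. Each camera call takes 0.05 s, during which the arm holds its last target.

## Working session

There is one attempt and no reset: what is moved stays moved. The work goes in short steps, each a Python script; the robot and the scene stay as the last script left them, time stands still between calls to the robot, and variables do not carry over. Pictures are saved under pics/ and viewed, and the job is handed in when it is done.

```bash
ls; mkdir -p pics; python3 - <<'E'
from workcell import robot,jaws,cams,cut_out,place_of
import cv2
for n in("top","scene"):
    p,d=cams.grab_frame(n); cv2.imwrite(f"pics/{n}0.png",p[:,:,::-1])
    i=cams.camera_info(n);print(n,i["camera_matrix"],i["R"],i["t"])
    for q in("side_a","side_short","side_broken"):
        for r in place_of(n,q)+place_of(n,q+"_head")+place_of(n,q+"_tail"): print(q,r)
s=robot.get_state();print(s["clock"],robot.tip_extent,s["tool_pos"],s["eef_rot"],s["opening"])
E
```

```text
pics
top [[408.04034864   0.         329.2292027 ]
 [  0.         408.04034864 197.23747694]
 [  0.           0.           1.        ]] [[-7.02814767e-03 -9.99975293e-01 -1.39043644e-04]
 [-9.98879867e-01  7.02695517e-03 -4.67935196e-02]
 [ 4.67933405e-02 -1.89983870e-04 -9.98904574e-01]] [0.00867143 0.5876979  1.56344604]
side_a {'position': [361.2, 195.2], 'p': 0.62}
side_a {'position': [362.8, 228.2], 'p': 0.55}
side_a {'position': [342.8, 198.1], 'p': 0.68}
side_a {'position': [379.3, 189.7], 'p': 0.77}
side_a {'position': [336.3, 181.1], 'p': 0.22}
side_short {'position': [354.6, 213.9], 'p': 0.57}
side_short {'position': [341.7, 211.9], 'p': 0.71}
side_short {'position': [372.6, 209.1], 'p': 0.61}
side_broken {'position': [353.8, 180.2], 'p': 0.88}
side_broken {'position': [335.9, 180.3], 'p': 0.68}
side_broken {'position': [374.5, 172.2], 'p': 0.83}
scene [[481.0350151    0.         324.40750222]
 [  0.         481.0350151  207.69910486]
 [  0.           0.           1.        ]] [[ 8.02675742e-01  5.96415669e-01 -5.92568457e-05]
 [ 4.42537432e-01 -5.95647973e-01 -6.70346264e-01]
 [-3.99840311e-01  5.38044461e-01 -7.42048437e-01]] [-0.47717968 -0.21781342  1.75932694]
side_a {'position': [302.0, 249.2], 'p': 0.77}
side_a {'position': [267.7, 223.8], 'p': 0.76}
side_a {'position': [315.0, 230.6], 'p': 0.97}
side_a {'position': [286.4, 265.7], 'p': 0.93}
side_short {'position': [290.3, 231.8], 'p': 0.9}
side_short {'position': [300.1, 217.0], 'p': 0.98}
side_short {'position': [301.9, 250.5], 'p': 0.72}
side_short {'position': [252.4, 242.0], 'p': 0.15}
side_short {'position': [274.2, 242.8], 'p': 0.92}
side_broken {'position': [325.1, 256.4], 'p': 0.62}
side_broken {'position': [336.0, 234.4], 'p': 0.84}
side_broken {'position': [251.6, 245.6], 'p': 0.35}
side_broken {'position': [308.5, 269.8], 'p': 0.68}
1.0 0.008 [0.22638665 0.6093085  0.23472894] [-0.94323562  1.35675389  0.94331307] 0.09179312501568403
```

```bash
python3 - <<'E'
import cv2
a=cv2.imread("pics/top0.png")
cv2.imwrite("pics/t1.png",cv2.resize(a[120:280,250:460],None,fx=3.7,fy=3.7,interpolation=cv2.INTER_CUBIC))
a=cv2.imread("pics/scene0.png")
cv2.imwrite("pics/s1.png",cv2.resize(a[150:310,200:410],None,fx=3.7,fy=3.7,interpolation=cv2.INTER_CUBIC))
E
```

```text
(no output)
```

View pics/top0.png

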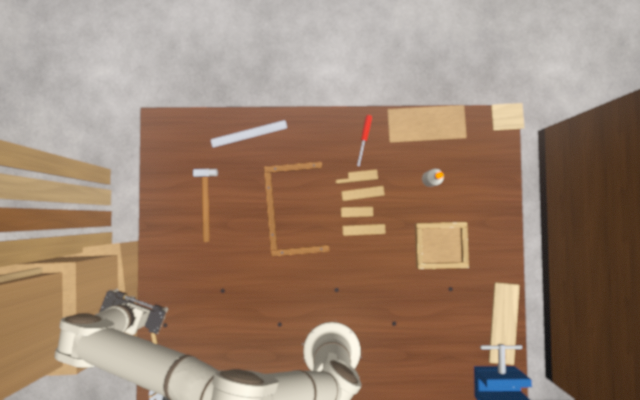

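View pics/scene0.png

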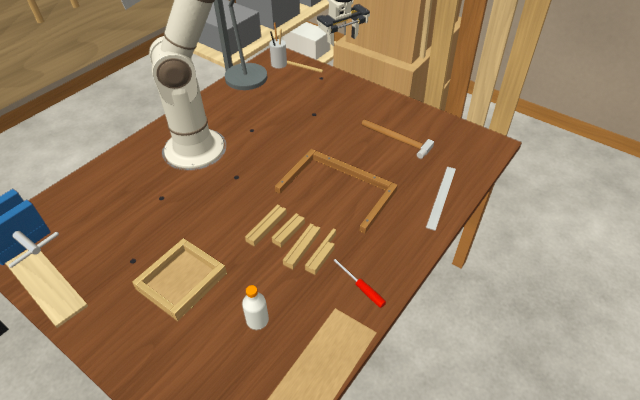

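```bash
sleep 1
```

```text
(no output)
```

View pics/t1.png

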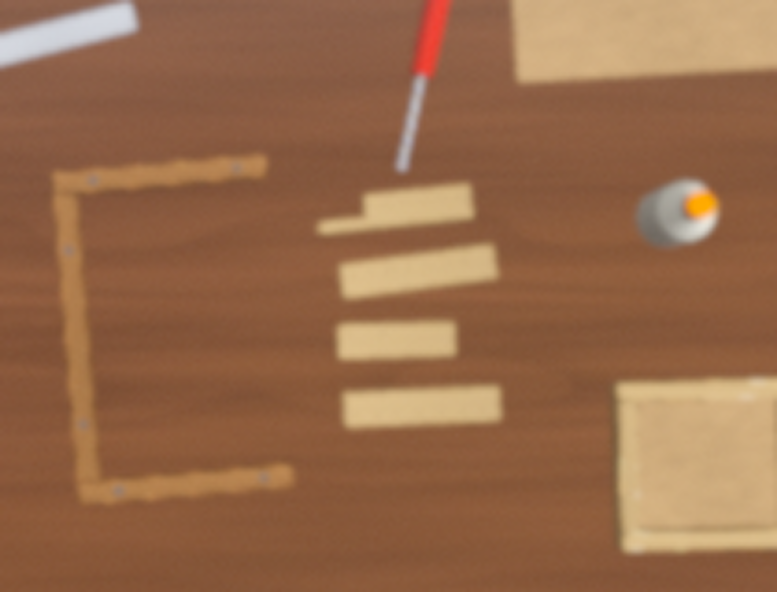

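View pics/s1.png

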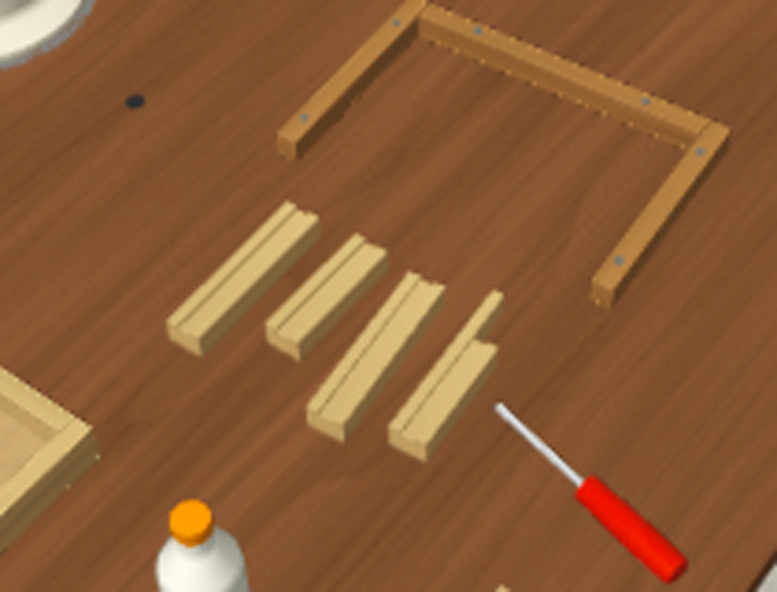

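The rejects are clear. In the top picture, the broken side is at about (354,180), nearest the screwdriver, and the short one is at (355,212), third from the screwdriver. The bay opens to the image right, which is world −y. Next I'll rectify both views onto the bars' top plane to measure poses.

```bash
cat > h.py <<'E'
import numpy as np,cv2
from scipy.spatial.transform import Rotation as Ro
X0,Y0,S=0.30,-0.45,1000. # rect: col=(y-Y0)*S, row=(x-X0)*S
def rect(pic,info,z,w=800,h=600):
    K,R,t=np.array(info["camera_matrix"]),np.array(info["R"]),np.array(info["t"])
    P=K@np.c_[R,t]
    H=np.c_[P[:,0],P[:,1],P[:,2]*z+P[:,3]]
    M=np.array([[0,1/S,X0],[1/S,0,Y0],[0,0,1]])
    return cv2.warpPerspective(pic,H@M,(w,h),flags=cv2.INTER_CUBIC|cv2.WARP_INVERSE_MAP)
def wld(u,v,info,z):
    K,R,t=np.array(info["camera_matrix"]),np.array(info["R"]),np.array(info["t"])
    d=R.T@np.linalg.inv(K)@[u,v,1];c=-R.T@t
    return c+d*(z-c[2])/d[2]
E
python3 - <<'E'
from h import *
from workcell import cams,robot
for n in("top","scene"):
    p=cv2.imread(f"pics/{n}0.png");i=cams.camera_info(n)
    r=rect(p,i,0.024);cv2.imwrite(f"pics/{n}_r.png",r)
    g=r.astype(int); m=((g[:,:,1]>135)&(g[:,:,0]<190)).astype(np.uint8)
    for c in cv2.findContours(m,cv2.RETR_EXTERNAL,cv2.CHAIN_APPROX_NONE)[0]:
        if 1500<cv2.contourArea(c)<9000:
            (a,b),(w,h),an=cv2.minAreaRect(c)
            print(n,"x %.3f y %.3f"%(b/S+X0,a/S+Y0),"%.0f x %.0f ang %.1f"%(w,h,an))
E
```

```text
top x 0.669 y -0.100 38 x 163 ang 84.3
top x 0.664 y -0.405 65 x 60 ang 56.3
top x 0.603 y -0.124 39 x 164 ang 82.9
top x 0.532 y -0.101 38 x 123 ang 89.2
top x 0.463 y -0.126 38 x 164 ang 88.0
scene x 0.666 y -0.105 39 x 175 ang 82.1
scene x 0.642 y -0.378 63 x 109 ang 42.6
scene x 0.602 y -0.129 40 x 174 ang 80.8
scene x 0.530 y -0.105 43 x 135 ang 85.0
scene x 0.461 y -0.131 42 x 174 ang 84.8
```

```bash
sleep 3
```

```text
(no output)
```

View pics/top_r.png

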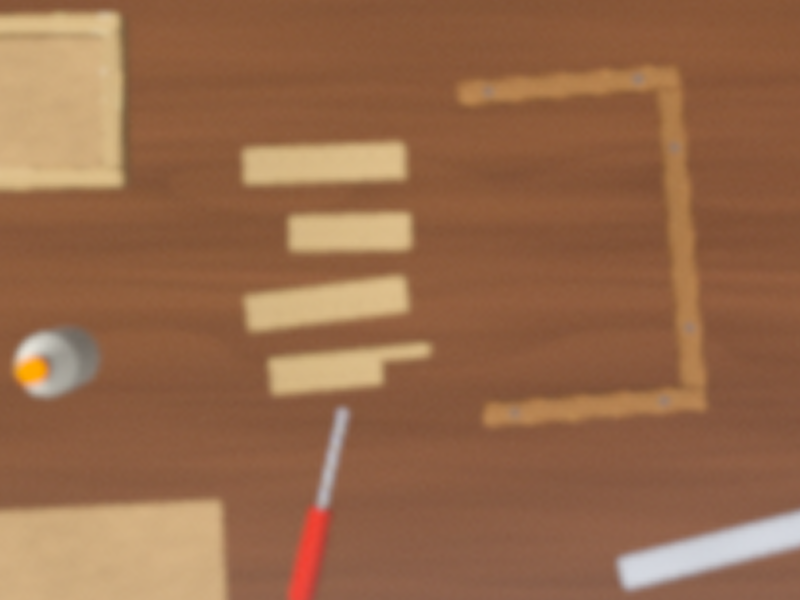

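View pics/scene_r.png

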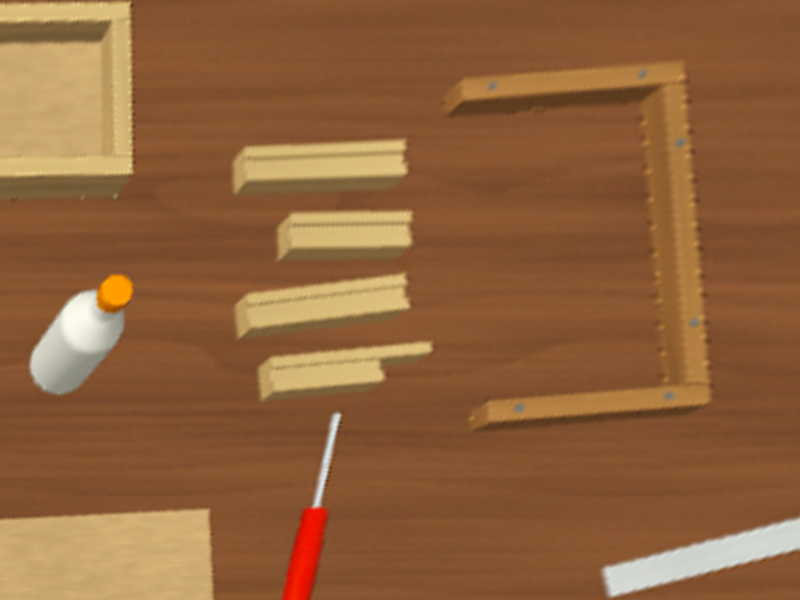

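```bash
cat >> h.py <<'E'
def rv(deg,flip):  # jaws open across a bar whose heading is +y turned by deg towards -x
    a=np.deg2rad(deg); n=np.array([np.cos(a),np.sin(a),0])*(-1 if flip else 1)
    x=np.array([0,0,-1.]); return Ro.from_matrix(np.c_[x,np.cross(n,x),n]).as_rotvec()
E
cat > a.py <<'E'
from h import *
from workcell import robot,jaws,cams
Z,H=0.012,0.12
def drag(pts,degs,flip,go):
    (x,y),(xe,ye)=pts[0],pts[-1]
    for p,d in zip(pts,degs):
        for z in(Z,H):
            q=robot.solve_ik([*p,z],rv(d,flip))
            if not go: print(p,z,None if q is None else np.round(q,2))
    if not go: return
    s=robot.get_state; f=lambda t:print(t,round(s()["clock"],2),np.round(s()["tool_pos"],4),np.round(s()["force"],1),round(s()["opening"],4))
    jaws.set_gripper(0.042)
    robot.movep([x,y,H],rv(degs[0],flip)); f("above")
    robot.move_l([x,y,Z],0.08); f("down")
    if abs(s()["force"][2])>8: print("contact? stop"); return
    jaws.set_gripper(0.028); f("grip")
    for p,d in zip(pts[1:],degs[1:]):
        robot.move_l([*p,Z],0.08,rv(d,flip)); f("slide")
BR=([(.675,-.149),(.670,-.147),(.658,-.02),(.625,.078)],[5.3,5.3,5.3,4.3])
SH=([(.532,-.101),(.528,-.03),(.5066,.118)],[0.8,2,4.3])
E
python3 - <<'E'
from a import *
for fl in(0,1):
    print(fl);drag(*BR,fl,0);drag(*SH,fl,0)
E
```

```text
0
(0.675, -0.149) 0.012 [ 0.1   0.79  0.12  1.57 -0.12  0.78  0.36]
(0.675, -0.149) 0.12 [ 0.07  0.66  0.16  1.54 -0.12  0.95  0.36]
(0.67, -0.147) 0.012 [ 0.1   0.79  0.11  1.59 -0.12  0.77  0.36]
(0.67, -0.147) 0.12 [ 0.07  0.65  0.16  1.56 -0.12  0.95  0.36]
(0.658, -0.02) 0.012 [-0.05  0.75  0.06  1.67 -0.06  0.73  0.13]
(0.658, -0.02) 0.12 [-0.08  0.6   0.1   1.63 -0.07  0.91  0.14]
(0.625, 0.078) 0.012 [-0.16  0.71 -0.01  1.74  0.01  0.69 -0.1 ]
(0.625, 0.078) 0.12 [-0.17  0.56  0.    1.71 -0.    0.88 -0.09]
(0.532, -0.101) 0.012 [ 0.06  0.6   0.1   1.97 -0.1   0.57  0.24]
(0.532, -0.101) 0.12 [ 0.01  0.42  0.16  1.94 -0.09  0.79  0.23]
(0.528, -0.03) 0.012 [-0.03  0.59  0.05  2.   -0.05  0.55  0.09]
(0.528, -0.03) 0.12 [-0.08  0.4   0.11  1.97 -0.06  0.78  0.09]
(0.5066, 0.118) 0.012 [-0.25  0.58 -0.04  2.02  0.05  0.55 -0.25]
(0.5066, 0.118) 0.12 [-0.27  0.39 -0.02  1.98  0.01  0.77 -0.21]
1
(0.675, -0.149) 0.012 [-0.54  1.34  1.34  1.6  -1.34  1.34 -2.05]
(0.675, -0.149) 0.12 [-0.54  1.14  1.35  1.56 -1.13  1.37 -2.12]
(0.67, -0.147) 0.012 [-0.55  1.34  1.34  1.61 -1.34  1.34 -2.04]
(0.67, -0.147) 0.12 [-0.55  1.13  1.35  1.58 -1.12  1.37 -2.12]
(0.658, -0.02) 0.012 [-0.77  1.32  1.35  1.69 -1.34  1.32 -2.19]
(0.658, -0.02) 0.12 [-0.78  1.1   1.35  1.66 -1.11  1.33 -2.28]
(0.625, 0.078) 0.012 [-0.96  1.3   1.35  1.77 -1.34  1.3  -2.32]
(0.625, 0.078) 0.12 [-0.97  1.06  1.35  1.73 -1.09  1.3  -2.42]
(0.532, -0.101) 0.012 [-0.75  1.24  1.35  2.   -1.35  1.24 -1.95]
(0.532, -0.101) 0.12 [-0.77  0.93  1.35  1.96 -1.01  1.17 -2.13]
(0.528, -0.03) 0.012 [-0.89  1.23  1.35  2.03 -1.35  1.23 -2.05]
(0.528, -0.03) 0.12 [-0.92  0.91  1.35  1.99 -1.    1.15 -2.23]
(0.5066, 0.118) 0.012 [ 0.2   0.66 -0.59  2.    0.6   0.65  2.43]
(0.5066, 0.118) 0.12 [-1.21  0.89  1.35  2.01 -0.99  1.14 -2.48]
```

```bash
python3 - <<'E'
from a import *
drag(*BR,0,1)
p,_=cams.grab_frame("scene");cv2.imwrite("pics/s2.png",cv2.resize(p[150:310,200:410,::-1],None,fx=3.7,fy=3.7))
p,_=cams.grab_frame("top");cv2.imwrite("pics/t2.png",cv2.resize(p[120:280,250:460,::-1],None,fx=3.7,fy=3.7))
E
```

```text
above 5.05 [ 0.6754 -0.1474  0.1201] [-0.1  0.3 -0.3] 0.042
down 6.55 [ 0.6756 -0.1491  0.0127] [ 0.5 -0.4 -0.1] 0.042
grip 6.86 [ 0.6752 -0.1491  0.0126] [-1.1  0.5  1.9] 0.0333
slide 7.11 [ 0.6701 -0.147   0.0125] [-0.  -1.5  4.7] 0.0337
slide 8.85 [ 0.6586 -0.0196  0.0125] [-0.  -2.   6.3] 0.0339
slide 10.29 [0.6254 0.0788 0.0125] [0.2 0.2 6.1] 0.0339
```

```bash
sleep 6
```

```text
(no output)
```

View pics/s2.png

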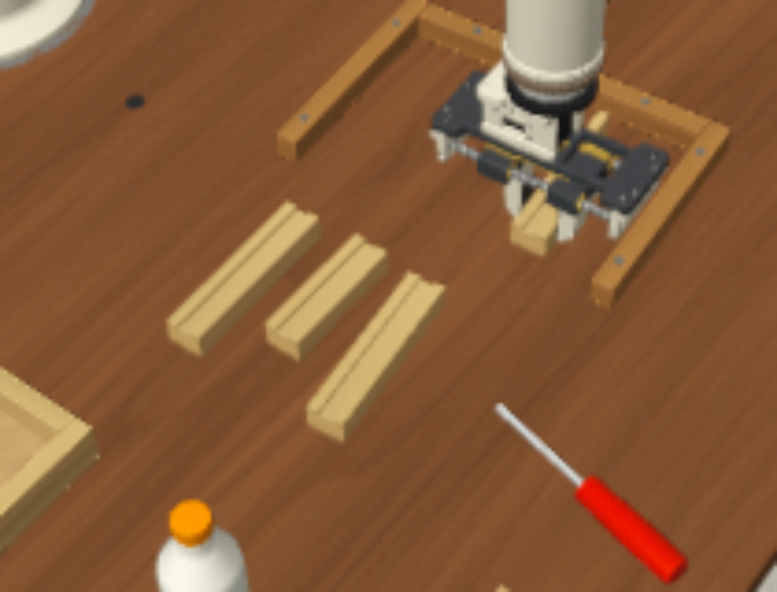

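The broken side was gripped at its tail and slid into the bay, between the battens; the tail is at about (535,235) in the zoomed crop. The other sides and the screwdriver look unmoved. Next I'll release it and slide the short side.

```bash
cat >> a.py <<'E'
def rel():
    jaws.set_gripper(0.05); robot.pause(0.2)
    p=robot.get_state()["tool_pos"]; robot.move_l([p[0],p[1],H],0.1)
E
python3 - <<'E'
from a import *
rel(); drag(*SH,0,1)
p,_=cams.grab_frame("scene");cv2.imwrite("pics/s3.png",cv2.resize(p[150:310,200:410,::-1],None,fx=3.7,fy=3.7))
E
```

```text
above 13.57 [ 0.5334 -0.0992  0.1203] [0.2 0.1 0.1] 0.0419
down 15.07 [ 0.5325 -0.1011  0.0125] [-0.3  0.4  0.9] 0.0417
grip 15.38 [ 0.5322 -0.101   0.0124] [-0.7  0.1  4.1] 0.0342
slide 16.43 [ 0.5285 -0.0275  0.0124] [-0.9  0.1  5.6] 0.0337
slide 18.44 [0.5065 0.1193 0.0124] [ 0.5 -2.3  6.6] 0.0341
```

```bash
sleep 6
```

```text
(no output)
```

View pics/s3.png

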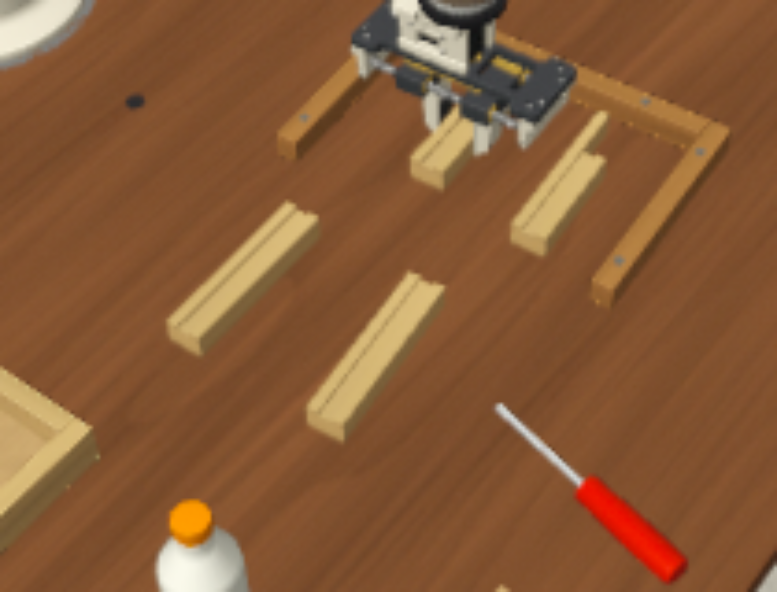

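The short side is inside too, with its tail at about (430,175). Next I'll release it, back off so the arm doesn't block the view, and measure.

```bash
python3 - <<'E'
from a import *
rel()
robot.movep([.226,.609,.235],[-0.94323562,1.35675389,0.94331307])
for n in("top","scene"):
    p,_=cams.grab_frame(n);p=p[:,:,::-1].copy();i=cams.camera_info(n)
    r=rect(p,i,0.024);cv2.imwrite(f"pics/{n}_f.png",r)
    g=r.astype(int); m=((g[:,:,1]>135)&(g[:,:,0]<190)).astype(np.uint8)
    for c in cv2.findContours(m,cv2.RETR_EXTERNAL,cv2.CHAIN_APPROX_NONE)[0]:
        if 1500<cv2.contourArea(c)<9000:
            (a,b),(w,h),an=cv2.minAreaRect(c)
            print(n,"x %.3f y %.3f"%(b/S+X0,a/S+Y0),"%.0f x %.0f ang %.1f"%(w,h,an))
    d=cv2.absdiff(p,cv2.imread(f"pics/{n}0.png")).max(2)
    cv2.imwrite(f"pics/{n}_d.png",d)
s=robot.get_state();print(s["clock"],s["tool_pos"])
E
```

```text
top x 0.664 y -0.404 65 x 61 ang 55.3
top x 0.622 y 0.129 39 x 164 ang 84.1
top x 0.603 y -0.124 39 x 164 ang 82.9
top x 0.508 y 0.119 38 x 124 ang 85.6
top x 0.463 y -0.126 38 x 163 ang 88.0
scene x 0.619 y 0.122 40 x 180 ang 81.5
scene x 0.642 y -0.378 64 x 109 ang 42.6
scene x 0.602 y -0.129 40 x 174 ang 80.8
scene x 0.507 y 0.112 42 x 139 ang 82.1
scene x 0.461 y -0.131 42 x 174 ang 84.8
22.6167 [0.22775226 0.60803343 0.23476014]
```

```bash
sleep 6
```

```text
(no output)
```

View pics/top_f.png

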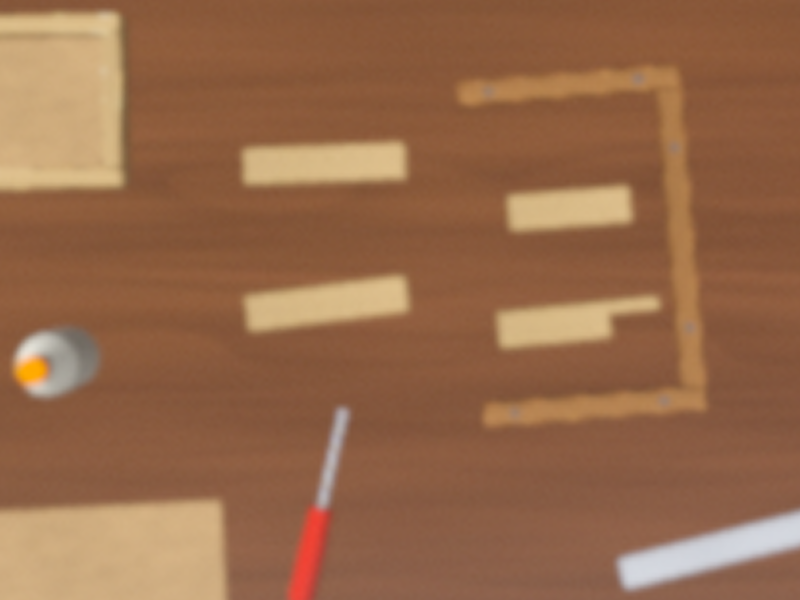

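View pics/scene_d.png

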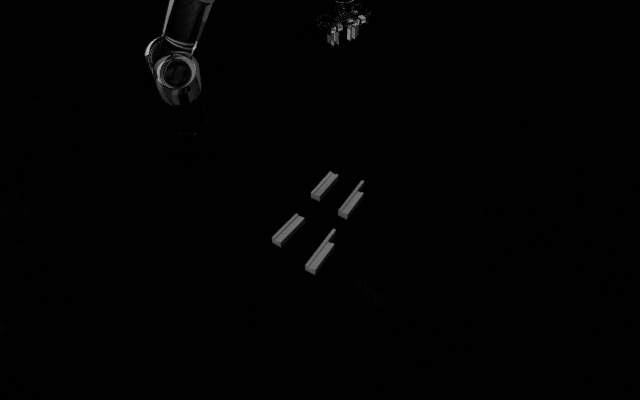

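Both rejects lie in the bay, about 20 mm clear of the mouth line and the back batten. The difference picture shows changes only at the two rejects (old and new spots) and the arm, so I'm handing in.

```bash
python3 -c "
from workcell import robot
robot.finish_job();print(robot.get_state()['clock'])"
```

```text
the job is handed in; nothing more can be done
the job is handed in; nothing more can be done
```

Both rejects, the short side and the broken one, now lie in the scrap bay, and I've handed the job in. I gripped each with the fingertips about 4 mm above the bench and slid it in at constant height, then released it and moved the arm clear. The clock read about 22.6 s of the 51 s allowed just before hand-in.

- **Rejects:** in the top view both are between the battens. The broken side, the tighter fit, is about 20 mm past the mouth and about 20 mm short of the back batten. The scene view agrees once the visible side faces are allowed for.
- **Sound sides and bystanders:** both sound sides measured the same as at the start, to the millimetre. A before/after picture difference showed changes only at the two rejects and the arm.
- **Checks:** none failed. The wrist force was below 7 N at every reading I took.

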